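Half a turn on the dust extraction gate

TASK

Open the gate of the larger of the two dust extraction ports on the bench by half a turn of its spindle, turning the handwheel counterclockwise. The wheel is loose on its spindle: take up the free play first and count only the turning that moves the spindle and draws out the blade. Leave the small gate shut.

Things in the scene. Friction and masses are not known exactly. Their poses are not given: they have to be found in the camera images.
- large_spindle (a joint): Turn of the large gate's upright spindle, rad: 0 shut (every start), grows counterclockwise from above, stop at 3.93. A 66 mm cross bar above the wheel's hub is fixed to it. It slides an aluminium blade 25 mm per rad out of the grey housing, away from the robot, off the 110 mm port at the wheel's right. It stays where left. The wheel is free for 0.6 to 1.2 rad at first, then takes 5 N at the knob.
- large_hub (a point): Centre of the large gate's handwheel: on the spindle axis, at mid-height of the rim, 85 mm above the bench. Dark cast iron wheel, level, 110 mm across the middle of its 12 mm round rim, on a stand beside the port. Hub, lugs and cross bar end 21 mm above this point. The wheel's lugs strike the cross bar when the free play is used up. Fixed within an episode.
- large_knob_grip (a point): Middle of the large wheel's crank knob: upright black cylinder, 24 mm across, 48 mm tall, on the rim 55 mm from the wheel's axis. It spins freely about its own upright axis, so it can be held from above and led round without turning the hand. 34 mm above the rim's mid-height (119 mm above the bench); the knob ends 24 mm above and below this point.
- small_spindle (a joint): Turn of the small gate's spindle, rad, 0 shut at the start. A gate of the same kind beside the large one, to its left or right, with an 80 mm wheel, the same knob and a 64 mm port; to be left shut.

How it is judged:
By the outcome, as a careful person would: the job done as asked, in the order asked, and still so for the second after the job is handed in, with the robot touching nothing.
It also fails if it takes over 45 s, if anything falls off the work surface, if the arm or the gripper's body presses on something with over 40 N, if the wrist force passes 120 N, or if a joint passes its speed limit or range.

ROBOT

A 6-joint arm with a two-finger parallel gripper is mounted at the origin on the work surface. World frame = base frame: x ahead of the robot, y to its left, z up, the work surface at z = 0. Lengths are in mm, angles in rad, forces in N, time in s.
With the tool pointing down it reaches from about 300 to 775 mm from the base axis. Payload 14.6 kg.
Tool frame: the origin (TCP) lies on the centre line of the jaws, within the pads' length; the fingertips stand 17 mm ahead of it and the grasp point (between the pads) lies 2 mm behind it; z points along the fingers, y is the line along which they close (so a half turn about z gives the same grasp; the last joint's range is limited). The gripper opens to 85 mm and grips with 20 to 120 N. Pads are 22 mm wide; open, the fingers measure 114 mm over their backs; the gripper's body (76 mm by 85 mm) begins 54 mm behind the grasp point. The pads swing forward as they close: fully open they stand 13 mm farther back than shut.
Start: joints at [1.207, 0.3, 1.521, -0, 1.321, -0.067], TCP at [160.851, 525.943, 248.281] pointing down, gripper open.
Joint ranges: [-3.03, 3.03], [-0.79, 2.21], [0.23, 2.52], [-1.04, 4.18], [0, 3.07], [-2.55, 2.55]. Speed limits (rad/s): [2.22, 2.22, 2.57, 3.14, 3.14, 3.14].

INTERFACE

Orientations are given as [roll, pitch, yaw] about the fixed x, y, z axes, in that order (R = Rz(yaw) Ry(pitch) Rx(roll)).
In Python, from cell import bot gives the robot as it stands. The module is installed in compiled form; this text tells all that it offers.
- The arm moves only by the shell command python3 -m jog 'ROWS' [OPENING] [FORCE]. ROWS is JSON, a list of rows, each an object with "linear": the shift along the tool's x, y, z in units of 0.1 m (1.0 is 0.1 m), a list of three; "turn": the turn, a rotation vector about the tool's x, y, z in units of 45 degrees (1.0 is 45 degrees), a list of three. A call has 1 to 20 rows; each row is the pose to reach, as a shift and turn from the pose commanded when the call began, along the tool's axes at that moment; what a row does not reach only later rows make up. A row lasts 1/12 s, in which the tool goes at most 41.7 mm and 7.16 degrees, less where a joint would pass 70% of its speed; a pose out of reach is approached as far as the arm can. A call with a number of a shift or a turn outside -1 to 1 is refused whole. A call with a gripper value outside its range is refused whole. OPENING is the closure, from 0 (fully open) to 1 (shut), set as the call begins (- or left out, the last holds). The fingers move at their own pace and stop on an object; FORCE is the grip in N (left out, the last holds). Time passes only in rows, so rows that repeat a pose let the fingers close. It gives the time, the measured TCP pose, the force, the opening and the grip force at its end, in the units of the state.
- bot.state(): the state, without advancing time (a new reading comes with each control period).
- bot.camera(name): name is "scene" or "top"; returns a dict with "image" (420x560x3 uint8, red, green, blue), "K" (3x3 intrinsics, pixels), "R" (3x3) and "t" (3): a world point X has camera coordinates R X + t. Camera axes: x right, y down, z forward; pixel columns grow to the right and rows downward; lengths in mm; the calibration is good to about 2 mm. A picture is of the moment at which its call begins. There is no depth.
- bot.sign_off(): hands the job in; it is judged then, once.
The state is a dict: "clock": time; "joints": joint angles; "joint_vel": joint speeds; "effort": joint torques, N m; "ee_pos": TCP position; "orientation": TCP orientation; "force": force on the tool from outside, world axes, zero at the start; "torque": the same for the moment, N m; "opening": opening from 0.0 (shut) to 1.0 (fully open); "grip_force": force on a finger pad.
Only numpy, scipy, OpenCV 4.12 (cv2) and the standard library are available. Lean on these libraries where they do the work, as an engineer would, in place of code of your own. Each camera call takes 0.05 s, during which the arm holds its last target. There are 200 camera calls.

## Working session

There is one attempt and no reset: what is moved stays moved. The work goes in short steps, Python scripts to look and compute and a shell command to move; the robot and the scene stay as the last step left them, time stands still between calls to the robot, and variables do not carry over. Pictures are saved under pics/ and viewed, at most 10 in all, crops included, and the job is handed in when it is done.

```bash
mkdir -p pics
python3 - <<'E'
from cell import bot
import cv2,numpy as np
for n in("top","scene"):
    c=bot.camera(n);cv2.imwrite(f"pics/{n}0.png",c["image"][:,:,::-1]);np.savez(f"{n}0.npz",**c)
    print(n,c["K"].tolist(),np.round(c["R"],3).tolist(),c["t"].tolist())
s=bot.state();print(s["ee_pos"],s["orientation"],s["clock"],s["opening"])
E
```

```text
top [[521.8722695707963, 0.0, 284.87087029050343], [0.0, 521.8722695707963, 217.64993993782505], [0.0, 0.0, 1.0]] [[0.178, -0.984, 0.003], [-0.963, -0.175, -0.207], [0.204, 0.033, -0.978]] [-43.29767085122608, 541.5866898009292, 883.0426832493093]
scene [[518.1894744945856, 0.0, 283.2963395661983], [0.0, 518.1894744945856, 209.42960985960084], [0.0, 0.0, 1.0]] [[0.097, 0.995, -0.009], [0.802, -0.083, -0.592], [-0.59, 0.05, -0.806]] [-67.5427394943393, -328.48239846099403, 1236.2330858930027]
[160.77221927 525.77324707 247.78307734] [-3.14056144e+00 -9.38106125e-05  2.84474345e+00] 0.1 1.0020518790754145
```

View pics/top0.png

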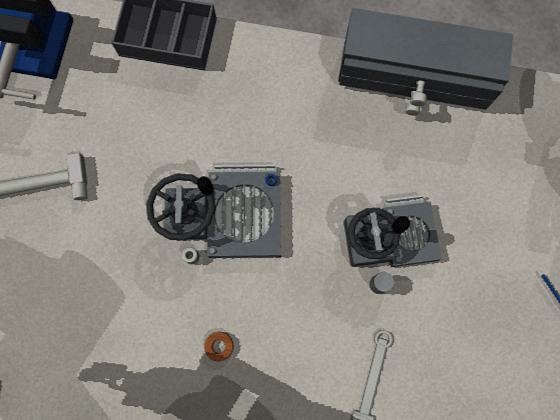

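View pics/scene0.png

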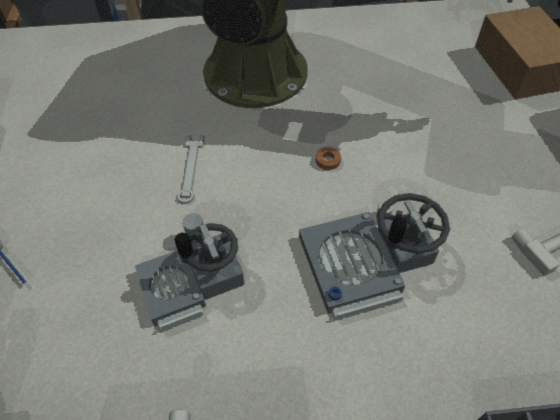

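The top view shows the large wheel at about (181,207) with its knob at (206,185) and port to the right. The small gate is at (375,232). In the scene view the large wheel is at (413,222) with its knob at (398,228).

```bash
cat > h.py <<'E'
import numpy as np,cv2
def ray(c,uv,z):
    d=c["R"].T@np.linalg.solve(c["K"],[*uv,1.]);o=-c["R"].T@c["t"]
    return o+d*(z-o[2])/d[2]
def proj(c,X):
    p=c["K"]@(c["R"]@np.asarray(X,float)+c["t"]);return p[:2]/p[2]
E
python3 - <<'E'
from h import *
c=dict(np.load("top0.npz"));s=dict(np.load("scene0.npz"))
print("hub top",ray(c,(181,207),85),"scene",ray(s,(413,222),85))
for n,uv in(("top",(206,184)),("scene",(399,216))):print("knobtop",n,ray(dict(np.load(n+"0.npz")),uv,143))
for z in(0,60,106):
    p=ray(c,(190,255),z);print("post",z,p,proj(s,p))
a=cv2.resize(c["image"][130:290,120:310],None,fx=4,fy=4,interpolation=cv2.INTER_CUBIC)[:600]
b=cv2.resize(s["image"][170:320,290:480],None,fx=4,fy=4,interpolation=cv2.INTER_CUBIC)
cv2.imwrite("pics/a.png",a[:,:,::-1]);cv2.imwrite("pics/b.png",b[:,:,::-1])
E
```

```text
hub top [521.02428847 235.27237437  85.        ] scene [523.50937481 236.78833678  85.        ]
knobtop top [555.31877504 189.30065303 143.        ]
knobtop scene [548.6232173  197.00150634 143.        ]
post 0 [449.89275444 218.68695797   0.        ] [385.48172369 216.78542166]
post 60 [443.68730021 206.62544312  60.        ] [383.14134886 195.28913471]
post 106 [438.9297853  197.37828174 106.        ] [381.18783119 177.34612148]
```

View pics/a.png

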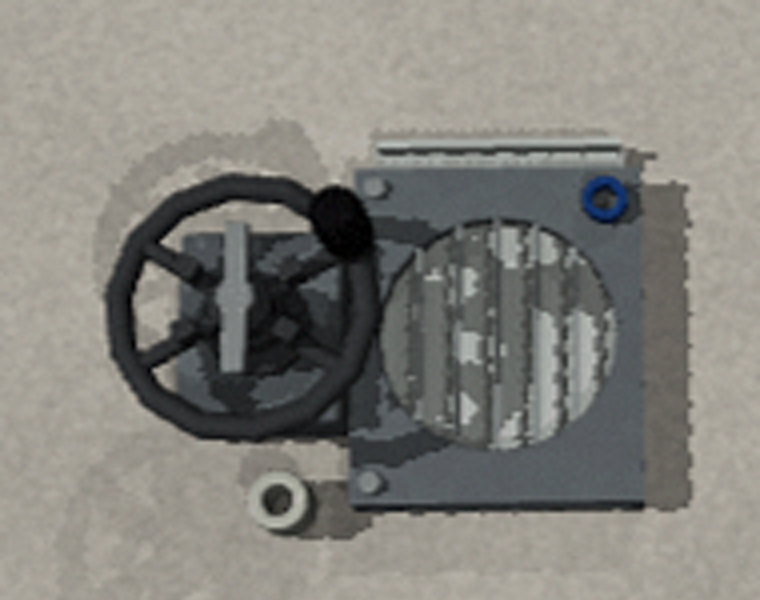

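View pics/b.png

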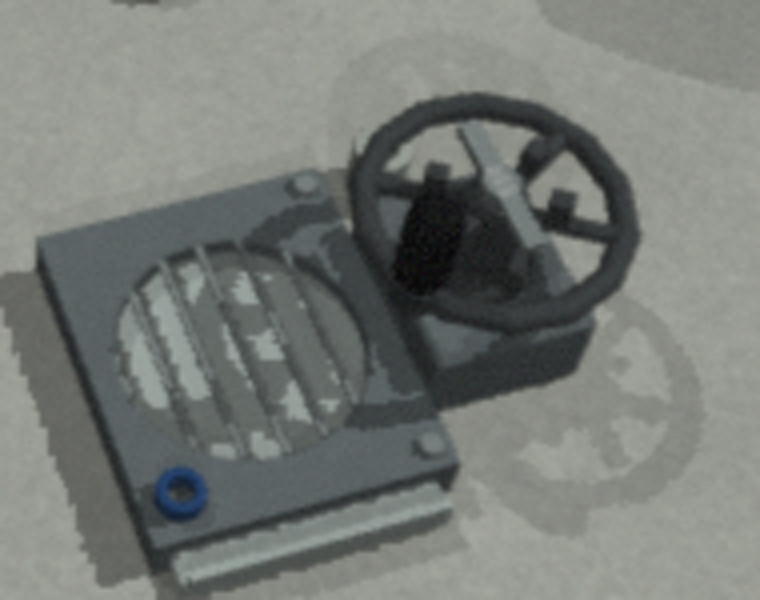

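Run:
```python
from h import *
c=dict(np.load("top0.npz"));s=dict(np.load("scene0.npz"))
H=(ray(c,(180.75,206.5),85)+ray(s,(413.75,222.75),85))/2
for cc,uv,off,r in((c,(342,222),(120,130),60),(s,(430,238),(290,170),80)):
    im=cc["image"];g=im.max(2);u0,v0=uv[0]/4+off[0],uv[1]/4+off[1]
    m=((g<28)*255).astype(np.uint8);n,l,st,ce=cv2.connectedComponentsWithStats(m)
    i=min(range(1,n),key=lambda i:np.hypot(*(ce[i]-(u0,v0)))+(st[i,4]<30)*99)
    k=ray(cc,ce[i],119);k2=ray(cc,(u0,v0),119);print(ce[i],st[i],k,k2,"r",np.hypot(*(k-H)[:2]),np.hypot(*(k2-H)[:2]))
print(H)
```

```text
[198.65859031 197.45374449] [182 177  32  47 454] [535.97517288 201.40234712 119.        ] [558.52749371 194.39186235 119.        ] r 37.51931132560773 54.999331492316514
[396.40333333 230.91666667] [388 217  18  27 300] [560.24091489 194.29509304 119.        ] [557.76483079 196.62721957 119.        ] r 56.179761152706185 52.797170452848526
[523.48358239 236.78113864  85.        ]
```

The knob is at about (558, 195) and the hub at (523, 236.5), which gives a starting angle of -0.86 rad. I'll move above the knob in five hops.

```bash
python3 -m jog '[{"linear":[-0.35,-0.15,0],"turn":[0,0,0]},{"linear":[-0.7,-0.3,0],"turn":[0,0,0]},{"linear":[-0.95,-0.4,0],"turn":[0,0,0]}]' 0 60
python3 -m jog '[{"linear":[-0.35,-0.15,0],"turn":[0,0,0]},{"linear":[-0.7,-0.3,0],"turn":[0,0,0]},{"linear":[-0.95,-0.4,0],"turn":[0,0,0]}]'
python3 -m jog '[{"linear":[-0.35,-0.15,0],"turn":[0,0,0]},{"linear":[-0.7,-0.3,0],"turn":[0,0,0]},{"linear":[-0.95,-0.4,0],"turn":[0,0,0]}]'
python3 -m jog '[{"linear":[-0.35,-0.15,0],"turn":[0,0,0]},{"linear":[-0.7,-0.3,0],"turn":[0,0,0]},{"linear":[-0.95,-0.4,0],"turn":[0,0,0]}]'
python3 -m jog '[{"linear":[-0.35,-0.15,0],"turn":[0,0,0]},{"linear":[-0.7,-0.3,0],"turn":[0,0,0]},{"linear":[-0.95,-0.4,0],"turn":[0,0,0]},{"linear":[-0.95,-0.4,0],"turn":[0,0,0]},{"linear":[-0.95,-0.4,0],"turn":[0,0,0]},{"linear":[-0.95,-0.4,0],"turn":[0,0,0]}]'
```

```text
clock: 0.35
ee_pos: [241.2, 458.3, 247.9]
orientation: [-3.141, 0.0, 2.845]
force: [0.8, 0.3, -0.1]
opening: 1.002
grip_force: 0.0
clock: 0.6
ee_pos: [320.7, 391.9, 248.1]
orientation: [-3.141, 0.0, 2.844]
force: [0.1, 1.5, -0.9]
opening: 0.999
grip_force: 0.0
clock: 0.85
ee_pos: [400.0, 325.8, 248.1]
orientation: [-3.141, -0.0, 2.844]
force: [-0.4, 0.6, 0.1]
opening: 1.001
grip_force: 0.0
clock: 1.1
ee_pos: [479.2, 259.6, 248.0]
orientation: [-3.141, -0.0, 2.844]
force: [0.9, 0.1, -0.3]
opening: 0.996
grip_force: 0.0
clock: 1.6
ee_pos: [556.2, 196.0, 247.9]
orientation: [-3.141, -0.001, 2.845]
force: [-0.3, -1.3, 0.5]
opening: 1.001
grip_force: 0.0
```

```bash
python3 -m jog '[{"linear":[-0.02,0,0.3],"turn":[0,0,0]},{"linear":[-0.02,0,0.6],"turn":[0,0,0]},{"linear":[-0.02,0,0.8],"turn":[0,0,0]},{"linear":[-0.02,0,0.8],"turn":[0,0,0]}]'
python3 -m jog '[{"linear":[0,0,0.1],"turn":[0,0,0]},{"linear":[0,0,0.2],"turn":[0,0,0]},{"linear":[0,0,0.3],"turn":[0,0,0]},{"linear":[0,0,0.37],"turn":[0,0,0]},{"linear":[0,0,0.37],"turn":[0,0,0]},{"linear":[0,0,0.37],"turn":[0,0,0]}]'
python3 - <<'E'
from cell import bot
import cv2,numpy as np
from h import *
ims=[]
for n,(u,v) in(("top",(110,110)),("scene",(280,120))):
    c=bot.camera(n);ims.append(cv2.resize(c["image"][v:v+200,u:u+200],None,fx=2,fy=2))
cv2.imwrite("pics/c.png",np.hstack(ims)[:,:,::-1])
E
```

```text
clock: 1.93
ee_pos: [556.1, 195.7, 164.2]
orientation: [-3.138, -0.006, 2.846]
force: [-1.1, 0.6, -0.9]
opening: 0.997
grip_force: 0.0
clock: 2.43
ee_pos: [558.5, 195.2, 131.3]
orientation: [-3.141, -0.0, 2.845]
force: [-1.4, -0.4, 0.1]
opening: 1.001
grip_force: 0.0
```

View pics/c.png

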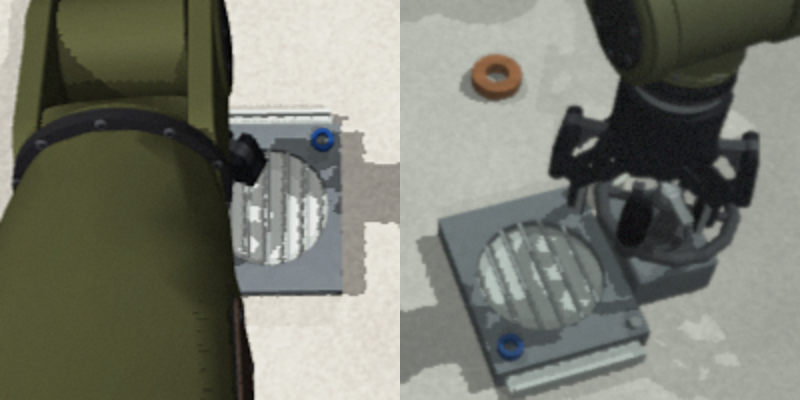

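In the right (scene) half the knob, at about (637,215), stands between the open fingers. The cross bar is clear of them, so I'll close.

```bash
python3 -m jog '[{"linear":[0,0,0],"turn":[0,0,0]},{"linear":[0,0,0],"turn":[0,0,0]},{"linear":[0,0,0],"turn":[0,0,0]},{"linear":[0,0,0],"turn":[0,0,0]},{"linear":[0,0,0],"turn":[0,0,0]},{"linear":[0,0,0],"turn":[0,0,0]},{"linear":[0,0,0],"turn":[0,0,0]},{"linear":[0,0,0],"turn":[0,0,0]}]' 1 50
python3 - <<'E'
import numpy as np
# circle displacements from start angle in tool units, per 0.1 rad
a0=np.arctan2(195-236.5,558.5-523);x=np.array([np.cos(2.845),np.sin(2.845)]);y=np.array([np.sin(2.845),-np.cos(2.845)])
P=lambda a:55*np.array([np.cos(a),np.sin(a)])
for k in range(0,48):
    d=(P(a0+.1*k)-P(a0))/100;print(f"{k/10}: {d@x:.2f},{d@y:.2f}",end=" | ")
E
```

```text
clock: 3.2
ee_pos: [558.7, 195.2, 131.6]
orientation: [3.141, 0.001, 2.845]
force: [-0.2, -0.1, 2.8]
opening: 0.261
grip_force: 48.9
0.0: 0.00,0.00 | 0.1: -0.03,0.05 | 0.2: -0.05,0.10 | 0.3: -0.07,0.15 | 0.4: -0.08,0.20 | 0.5: -0.08,0.26 | 0.6: -0.09,0.31 | 0.7: -0.08,0.37 | 0.8: -0.07,0.42 | 0.9: -0.06,0.48 | 1.0: -0.04,0.53 | 1.1: -0.01,0.57 | 1.2: 0.02,0.62 | 1.3: 0.06,0.66 | 1.4: 0.09,0.70 | 1.5: 0.14,0.74 | 1.6: 0.18,0.77 | 1.7: 0.23,0.79 | 1.8: 0.28,0.81 | 1.9: 0.33,0.83 | 2.0: 0.39,0.84 | 2.1: 0.44,0.84 | 2.2: 0.50,0.84 | 2.3: 0.55,0.84 | 2.4: 0.61,0.83 | 2.5: 0.66,0.81 | 2.6: 0.71,0.79 | 2.7: 0.76,0.76 | 2.8: 0.80,0.73 | 2.9: 0.84,0.69 | 3.0: 0.88,0.65 | 3.1: 0.92,0.61 | 3.2: 0.94,0.56 | 3.3: 0.97,0.51 | 3.4: 0.99,0.46 | 3.5: 1.00,0.41 | 3.6: 1.01,0.35 | 3.7: 1.01,0.30 | 3.8: 1.01,0.24 | 3.9: 1.00,0.19 | 4.0: 0.99,0.14 | 4.1: 0.97,0.09 | 4.2: 0.95,0.04 | 4.3: 0.92,-0.01 | 4.4: 0.89,-0.06 | 4.5: 0.85,-0.10 | 4.6: 0.81,-0.13 | 4.7: 0.76,-0.17 |
```

```bash
python3 -m jog '[{"linear":[-0.03,0.05,0],"turn":[0,0,0]},{"linear":[-0.05,0.10,0],"turn":[0,0,0]},{"linear":[-0.05,0.10,0],"turn":[0,0,0]},{"linear":[-0.05,0.10,0],"turn":[0,0,0]}]'
python3 -m jog '[{"linear":[-0.02,0.05,0],"turn":[0,0,0]},{"linear":[-0.03,0.10,0],"turn":[0,0,0]},{"linear":[-0.03,0.16,0],"turn":[0,0,0]},{"linear":[-0.03,0.16,0],"turn":[0,0,0]},{"linear":[-0.03,0.16,0],"turn":[0,0,0]}]'
```

```text
clock: 3.53
ee_pos: [566.5, 203.8, 131.4]
orientation: [3.141, 0.0, 2.845]
force: [-1.5, 0.7, 5.1]
opening: 0.259
grip_force: 49.3
clock: 3.95
ee_pos: [573.9, 218.1, 131.4]
orientation: [3.141, 0.0, 2.845]
force: [-2.0, 0.6, 5.3]
opening: 0.26
grip_force: 49.2
```

```bash
python3 -m jog '[{"linear":[-0.01,0.05,0],"turn":[0,0,0]},{"linear":[-0.01,0.05,0],"turn":[0,0,0]},{"linear":[-0.01,0.05,0],"turn":[0,0,0]}]' | grep -E "pos|force"
python3 -m jog '[{"linear":[0.01,0.06,0],"turn":[0,0,0]},{"linear":[0.01,0.06,0],"turn":[0,0,0]},{"linear":[0.01,0.06,0],"turn":[0,0,0]}]'| grep -E "pos|force"
python3 -m jog '[{"linear":[0.01,0.05,0],"turn":[0,0,0]},{"linear":[0.01,0.05,0],"turn":[0,0,0]},{"linear":[0.01,0.05,0],"turn":[0,0,0]}]'| grep -E "pos|force"
python3 -m jog '[{"linear":[0.01,0.06,0],"turn":[0,0,0]},{"linear":[0.01,0.06,0],"turn":[0,0,0]},{"linear":[0.01,0.06,0],"turn":[0,0,0]}]'| grep -E "pos|force"
python3 -m jog '[{"linear":[0.02,0.05,0],"turn":[0,0,0]},{"linear":[0.02,0.05,0],"turn":[0,0,0]},{"linear":[0.02,0.05,0],"turn":[0,0,0]}]'| grep -E "pos|force"
```

```text
ee_pos: [575.6, 222.6, 131.2]
force: [-6.0, 2.1, 6.7]
grip_force: 49.5
ee_pos: [576.6, 228.4, 131.3]
force: [-5.5, 0.3, 6.4]
grip_force: 49.5
ee_pos: [577.0, 233.3, 131.3]
force: [-5.2, -0.3, 6.8]
grip_force: 49.5
ee_pos: [577.3, 239.3, 131.1]
force: [-11.1, -0.9, 8.1]
grip_force: 49.7
ee_pos: [576.8, 244.6, 131.1]
force: [-11.3, -2.9, 8.4]
grip_force: 49.8
```

```bash
python3 -m jog '[{"linear":[0.04,0.04,0],"turn":[0,0,0]},{"linear":[0.04,0.04,0],"turn":[0,0,0]},{"linear":[0.04,0.04,0],"turn":[0,0,0]}]' | grep -E "pos|force"
python3 -m jog '[{"linear":[0.03,0.05,0],"turn":[0,0,0]},{"linear":[0.03,0.05,0],"turn":[0,0,0]},{"linear":[0.03,0.05,0],"turn":[0,0,0]}]'| grep -E "pos|force"
python3 -m jog '[{"linear":[0.04,0.04,0],"turn":[0,0,0]},{"linear":[0.04,0.04,0],"turn":[0,0,0]},{"linear":[0.04,0.04,0],"turn":[0,0,0]}]'| grep -E "clock|pos|force"
```

```text
ee_pos: [575.2, 249.6, 131.4]
force: [-3.2, -0.9, 5.5]
grip_force: 49.5
ee_pos: [573.6, 255.1, 131.3]
force: [-4.5, -2.6, 6.8]
grip_force: 49.7
clock: 5.95
ee_pos: [571.3, 260.2, 131.5]
force: [-1.3, -0.5, 5.8]
grip_force: 49.5
```

```bash
python3 -m jog '[{"linear":[0.03,0.04,0],"turn":[0,0,0]},{"linear":[0.08,0.08,0],"turn":[0,0,0]},{"linear":[0.12,0.11,0],"turn":[0,0,0]},{"linear":[0.12,0.11,0],"turn":[0,0,0]}]' | grep -E "pos|force"
python3 -m jog '[{"linear":[0.05,0.02,0],"turn":[0,0,0]},{"linear":[0.10,0.04,0],"turn":[0,0,0]},{"linear":[0.15,0.06,0],"turn":[0,0,0]},{"linear":[0.21,0.07,0],"turn":[0,0,0]},{"linear":[0.21,0.07,0],"turn":[0,0,0]}]'| grep -E "clock|pos|force"
python3 - <<'E'
from cell import bot
import cv2,numpy as np
ims=[]
for n,(u,v) in(("top",(110,90)),("scene",(280,170))):
    c=bot.camera(n);np.savez(n+"1.npz",**c);ims.append(cv2.resize(c["image"][v:v+200,u:u+200],None,fx=2,fy=2))
cv2.imwrite("pics/d.png",np.hstack(ims)[:,:,::-1])
E
```

```text
ee_pos: [562.2, 273.9, 131.2]
force: [-5.7, -5.9, 8.5]
grip_force: 49.8
clock: 6.7
ee_pos: [544.4, 286.5, 131.3]
force: [-3.1, -6.7, 7.0]
grip_force: 49.7
```

View pics/d.png

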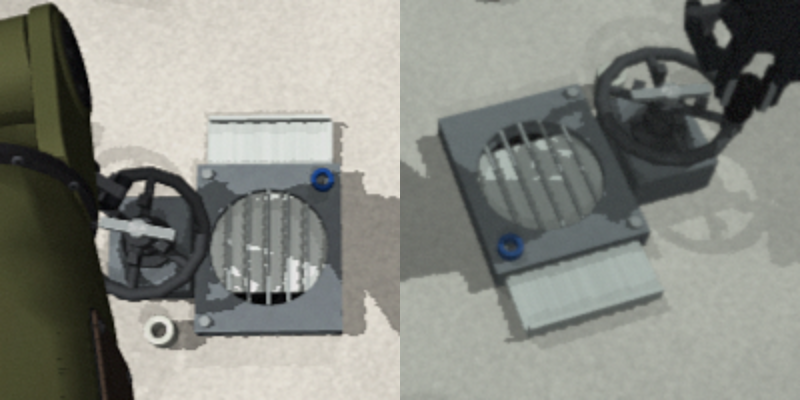

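The blade is now well out. The cross bar has turned: in the top half its ends are at about (100,222) and (175,237). I'll measure that turn.

```bash
cat > bar.py <<'E'
from h import *
H=np.array([522.5,236.5,104.])
def bar(c,ho=None):
    # rectify plane z=104 around the hub at 0.5 mm/px: image right=+x, up=+y ; bright grey pixels within 34 mm
    g=np.mgrid[-36:36.01:.5,-36:36.01:.5];Y,X=g
    P=np.stack([X+H[0],Y+H[1],0*X+104],-1)
    p=(P@c["R"].T+c["t"])@c["K"].T;p=(p[...,:2]/p[...,2:]).astype(np.float32)
    im=cv2.remap(c["image"],p[...,0],p[...,1],cv2.INTER_LINEAR)
    m=((im.min(2)>105)&(np.hypot(X,Y)<37)).astype(np.uint8)
    n,l,st,ce=cv2.connectedComponentsWithStats(m)
    j=np.argmin([np.hypot(*(ce[i]-72))+(st[i,4]<150)*999 for i in range(1,n)])+1
    cn=cv2.findContours((l==j).astype(np.uint8),0,1)[0][0]
    r=cv2.minAreaRect(cn);b=cv2.boxPoints(r);e=b[1]-b[0];f=b[2]-b[1];v=e if e@e>f@f else f
    return np.arctan2(v[1],v[0])%np.pi,(np.array(r[0])/2-36).round(1),np.array(r[1])/2
E
python3 - <<'E'
from bar import *
for n in("top","scene"):
  for k in"01":print(n,k,bar(dict(np.load(n+k+".npz"))))
c=dict(np.load("top0.npz"));d=dict(np.load("top1.npz"))
for cc,a,b in((c,(179,185.5),(178,223)),(d,(160,201),(197.5,208.5))):
  e=ray(cc,a,104)-ray(cc,b,104);print(np.arctan2(e[1],e[0]),np.hypot(*e[:2]))
E
```

```text
top 0 (np.float32(2.9996958), array([ 4.1, 10.7]), array([47.729702 , 68.6600647]))
top 1 (np.float32(1.5418189), array([-14.3,   2.3]), array([68.71752167, 43.80044556]))
scene 0 (np.float32(0.009433719), array([ 1.4, -7.9]), array([65.6810379 , 56.16259003]))
scene 1 (np.float32(1.2669467), array([-8.5,  2.6]), array([73.70323181, 44.05455399]))
0.19485160856333814 66.13914849184273
1.5491573671557428 66.16808351212568
```

```bash
python3 -m jog '[{"linear":[0.05,0,0],"turn":[0,0,0]},{"linear":[0.11,0,0],"turn":[0,0,0]},{"linear":[0.16,0,0],"turn":[0,0,0]},{"linear":[0.22,-0.01,0],"turn":[0,0,0]},{"linear":[0.27,-0.03,0],"turn":[0,0,0]},{"linear":[0.27,-0.03,0],"turn":[0,0,0]}]' | grep -E "pos|force"
python3 -m jog '[{"linear":[0.05,-0.02,0],"turn":[0,0,0]},{"linear":[0.10,-0.05,0],"turn":[0,0,0]},{"linear":[0.14,-0.08,0],"turn":[0,0,0]},{"linear":[0.18,-0.12,0],"turn":[0,0,0]},{"linear":[0.22,-0.16,0],"turn":[0,0,0]},{"linear":[0.22,-0.16,0],"turn":[0,0,0]}]'| grep -E "pos|force"
python3 -m jog '[{"linear":[0.04,-0.04,0],"turn":[0,0,0]},{"linear":[0.06,-0.09,0],"turn":[0,0,0]},{"linear":[0.09,-0.14,0],"turn":[0,0,0]},{"linear":[0.11,-0.19,0],"turn":[0,0,0]},{"linear":[0.12,-0.24,0],"turn":[0,0,0]},{"linear":[0.12,-0.24,0],"turn":[0,0,0]}]'| grep -E "clock|pos|force"
python3 - <<'E'
from cell import bot
import cv2,numpy as np
ims=[]
for n,(u,v,w) in(("top",(130,90,110)),("scene",(370,170,110))):
    c=bot.camera(n);np.savez(n+"2.npz",**c);ims.append(cv2.resize(c["image"][v:v+150,u:u+100],None,fx=4,fy=4,interpolation=cv2.INTER_CUBIC))
cv2.imwrite("pics/e.png",np.hstack(ims)[:,:,::-1])
E
```

```text
ee_pos: [518.2, 291.2, 131.4]
force: [-0.4, -8.2, 4.9]
grip_force: 49.5
ee_pos: [492.6, 282.9, 131.5]
force: [1.2, -4.2, 4.3]
grip_force: 49.5
clock: 8.3
ee_pos: [474.1, 263.8, 131.5]
force: [1.7, -1.5, 5.2]
grip_force: 49.7
```

View pics/e.png

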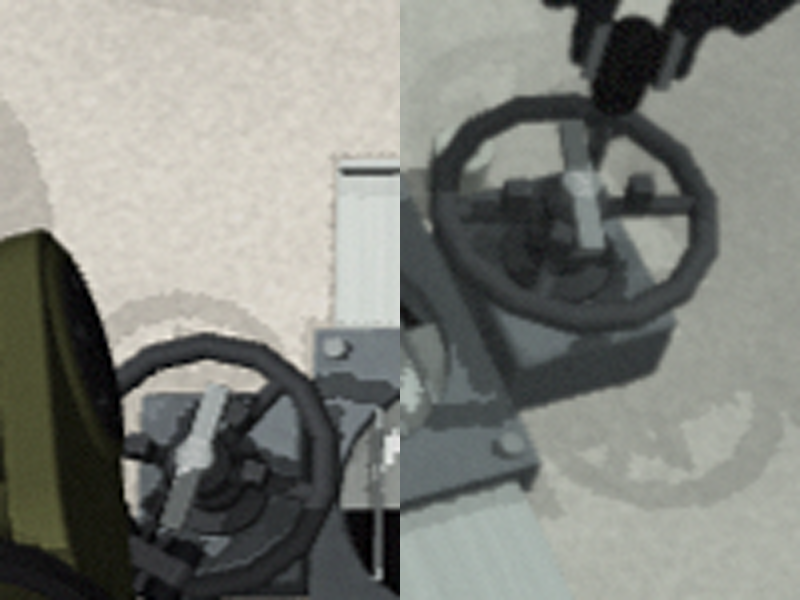

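The bar's ends are now at about (217,386) and (172,530) in the left (top) half, and (571,122) and (594,250) in the right (scene) half.

Run:
```python
from h import *
c=dict(np.load("top2.npz"));d=dict(np.load("scene2.npz"))
L=[(c,(179,185.5),(178,223)),(c,(184.25,186.5),(173,222.5)),(d,(412.75,200.5),(418.5,232.5)),(d,(407.2,201.2),(426,234))]
for cc,a,b in L:
  e=ray(cc,a,104)-ray(cc,b,104);print(np.arctan2(e[1],e[0]),np.hypot(*e[:2]),(ray(cc,a,104)+ray(cc,b,104))[:2]/2)
for hub in((522.5,236.5),):
  for p in((558.7,195.2),(544.4,286.5),(474.1,263.8)):print(np.arctan2(p[1]-hub[1],p[0]-hub[0]))
```

```text
0.19485160856333814 66.13914849184273 [521.56845014 236.0586426 ]
-0.0773683599635578 65.62640426098096 [521.16945723 235.68365198]
3.0399005338436496 64.82206149307714 [525.01873111 236.98875844]
-2.934647604029222 69.56149719798631 [527.29957926 237.79263082]
-0.851109869691691
1.157966290131397
2.6280268385623846
```

```bash
python3 -m jog '[{"linear":[0.01,-0.05,0],"turn":[0,0,0]},{"linear":[0.01,-0.10,0],"turn":[0,0,0]},{"linear":[0.01,-0.15,0],"turn":[0,0,0]},{"linear":[0.01,-0.15,0],"turn":[0,0,0]},{"linear":[0.01,-0.15,0],"turn":[0,0,0]},{"linear":[0.01,-0.15,0],"turn":[0,0,0]}]'| grep -E "clock|pos|force"
python3 - <<'E'
from cell import bot
import cv2,numpy as np
ims=[]
o=dict(np.load("top0.npz"))["image"],dict(np.load("scene0.npz"))["image"]
c=bot.camera("top");np.savez("top3.npz",**c);d=bot.camera("scene");np.savez("scene3.npz",**d)
z=lambda i,u,v:cv2.resize(i[v:v+50,u:u+64],None,fx=6,fy=6,interpolation=cv2.INTER_CUBIC)
im=np.vstack([np.hstack([z(o[0],150,180),z(o[1],385,190)]),np.hstack([z(c["image"],150,180),z(d["image"],385,190)])])
cv2.imwrite("pics/f.png",im[:,:,::-1])
E
```

```text
clock: 8.9
ee_pos: [468.4, 250.0, 131.4]
force: [-0.4, 0.6, 6.9]
grip_force: 50.0
```

View pics/f.png

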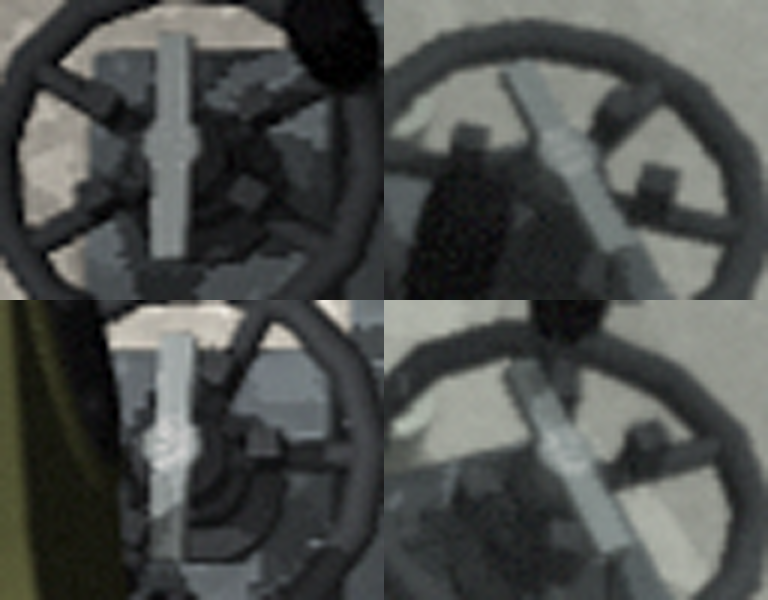

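The bar is nearly parallel to where it started. Top ends are at (176,33)–(170,257) before and (178,33)–(168,258) now. The scene view also shows it a few hundredths of a radian short, so I'll add about 0.04 rad, release and back off upward.

```bash
python3 -m jog '[{"linear":[0,-0.02,0],"turn":[0,0,0]},{"linear":[0,-0.02,0],"turn":[0,0,0]},{"linear":[0,-0.02,0],"turn":[0,0,0]},{"linear":[0,-0.02,0],"turn":[0,0,0]}]'| grep -E "clock|pos|force"
python3 -m jog '[{"linear":[0,0,0],"turn":[0,0,0]},{"linear":[0,0,0],"turn":[0,0,0]},{"linear":[0,0,0],"turn":[0,0,0]},{"linear":[0,0,0],"turn":[0,0,0]},{"linear":[0,0,0],"turn":[0,0,0]},{"linear":[0,0,0],"turn":[0,0,0]},{"linear":[0,0,0],"turn":[0,0,0]},{"linear":[0,0,0],"turn":[0,0,0]}]' 0| grep -E "pos|force|open"
python3 -m jog '[{"linear":[0,0,-0.1],"turn":[0,0,0]},{"linear":[0,0,-0.3],"turn":[0,0,0]},{"linear":[0,0,-0.6],"turn":[0,0,0]},{"linear":[0,0,-0.9],"turn":[0,0,0]},{"linear":[0,0,-1],"turn":[0,0,0]},{"linear":[0,0,-1],"turn":[0,0,0]}]'| grep -E "pos|force"
python3 -m jog '[{"linear":[0.3,0.3,0],"turn":[0,0,0]},{"linear":[0.6,0.6,0],"turn":[0,0,0]},{"linear":[0.9,0.9,0],"turn":[0,0,0]},{"linear":[0.9,0.9,0],"turn":[0,0,0]},{"linear":[0.9,0.9,0],"turn":[0,0,0]}]'| grep -E "pos|force"
python3 -m jog '[{"linear":[0.2,0.3,0],"turn":[0,0,0]},{"linear":[0.4,0.6,0],"turn":[0,0,0]},{"linear":[0.4,0.9,0],"turn":[0,0,0]},{"linear":[0.4,1,0],"turn":[0,0,0]},{"linear":[0.4,1,0],"turn":[0,0,0]}]'| grep -E "clock|pos|force"
python3 - <<'E'
from cell import bot
import cv2,numpy as np
o=dict(np.load("top0.npz"))["image"],dict(np.load("scene0.npz"))["image"]
c=bot.camera("top");np.savez("top4.npz",**c);d=bot.camera("scene");np.savez("scene4.npz",**d)
z=lambda i,u,v:cv2.resize(i[v:v+50,u:u+64],None,fx=6,fy=6,interpolation=cv2.INTER_CUBIC)
im=np.vstack([np.hstack([z(o[0],150,180),z(o[1],385,190)]),np.hstack([z(c["image"],150,180),z(d["image"],385,190)])])
cv2.imwrite("pics/g.png",im[:,:,::-1])
E
```

```text
clock: 9.33
ee_pos: [468.0, 248.3, 131.5]
force: [-0.1, 2.2, 5.9]
grip_force: 49.9
ee_pos: [467.9, 248.0, 131.2]
force: [-0.2, 0.1, -1.1]
opening: 0.999
grip_force: 0.0
ee_pos: [468.8, 248.3, 234.8]
force: [-0.2, 0.5, -0.2]
grip_force: 0.0
ee_pos: [406.9, 361.7, 230.4]
force: [0.1, -0.5, -0.2]
grip_force: 0.0
clock: 11.33
ee_pos: [399.8, 468.3, 230.0]
force: [-0.2, -0.7, -0.2]
grip_force: 0.0
```

View pics/g.png

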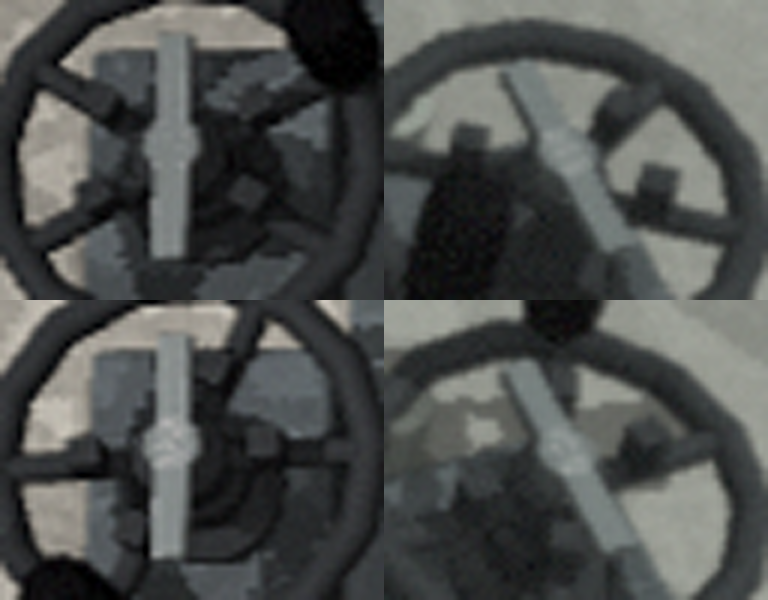

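Before and after, the bar lies parallel within a few hundredths of a radian in both views. Top ends are at (175,33)–(168,258) against (176,33)–(170,257) at the start, so the spindle has turned half a turn. The hand is clear of everything.

```bash
python3 -c "
from cell import bot
print(bot.sign_off())"
```

```text
the job is handed in; nothing more can be done
None
```

I handed the job in with the large gate open by half a turn of its spindle (to within about 0.05 rad by the cross bar in both camera views), after about 0.65 rad of free play; the small gate was not touched, and it took about 11 s.

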